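Sort four mixed-up desk supplies back beside their mates

TASK

Each of the four little stands on the desk has a mate fixed on it and a cork square, but the things on the cork squares are mixed up. Put every thing, upright as it stands now, in the middle of the cork square of its own stand: the staple carton beside the stapler, the hand stamp beside the stamp pad, the eraser beside the pencil and the glue stick beside the roll of tape. All four squares are taken, so use the empty round coaster to set a thing aside on the way; only one thing fits on a square, and leave the mug alone.

Things in the scene. Friction and masses are not known exactly. Their poses are not given: they have to be found in the camera images.
- staple_carton_center (a point): small yellow printed carton of staples, 40 x 78 x 30 mm high, loose, 110 g (may vary by a third). The point is its centre, 15 mm above its underside; x along the 40 mm side, y along the 78 mm side, z up. Belongs on the stapler stand
- rubber_stamp_center (a point): brown wooden hand stamp standing on its foot, loose, 66 mm high: foot 27 x 48 mm and 12 mm thick, neck 18 mm thick from 12 to 32 mm, round knob 26 mm thick from 32 to 66 mm above the underside (grasp the knob). The point is its centre, on the knob's axis, 33 mm above the underside; x along the foot's 27 mm side, y along its 48 mm side, z up. About 50 g. Belongs on the stamp pad stand
- eraser_center (a point): flat eraser in a card sleeve, blue and white, 23 x 58 x 13 mm high, loose, 20 g. The point is its centre, 6.5 mm above its underside; x along the 23 mm side, y along the 58 mm side, z up. Belongs on the pencil stand
- glue_stick_center (a point): glue stick standing upright, loose: a round cylinder of 27 mm diameter, 91 mm high, yellow body and white cap, 35 g. The point is its centre, 45 mm above its underside; z up along its axis. Grasp it in its upper half, 50 to 75 mm above its underside, so that the gripper body stays clear of its top. Belongs on the tape stand
- stapler_stand: grey plastic stand 86 x 236 x 5 mm, fixed, with a red and black desk stapler (lying lengthwise, 52 mm high) fixed on its near end and a 76 mm cork square on its far end. Origin: on the desk under the square's centre; cork top 7 mm above it. x along the stand from mate to square (away from the robot), y across, z up. The mate begins 45 mm from the square's centre: fingers closing along y stay clear. Things start with long sides along x. Home of the staple carton
- stamp_pad_stand: grey plastic stand 86 x 214 x 5 mm, fixed, with a flat black stamp pad tin (lying lengthwise, 18 mm high) fixed on its near end and a 76 mm cork square on its far end. Origin: on the desk under the square's centre; cork top 7 mm above it. x along the stand from mate to square (away from the robot), y across, z up. The mate begins 45 mm from the square's centre: fingers closing along y stay clear. Things start with long sides along x. Home of the hand stamp
- pencil_stand: grey plastic stand 86 x 219 x 5 mm, fixed, with a green pencil (lying lengthwise, 7 mm thick) fixed on its near end and a 76 mm cork square on its far end. Origin: on the desk under the square's centre; cork top 7 mm above it. x along the stand from mate to square (away from the robot), y across, z up. The mate begins 45 mm from the square's centre: fingers closing along y stay clear. Things start with long sides along x. Home of the eraser
- tape_stand: grey plastic stand 98 x 188 x 5 mm, fixed, with a brown roll of tape (lying flat, 92 mm across, 48 mm high) fixed on its near end and a 76 mm cork square on its far end. Origin: on the desk under the square's centre; cork top 7 mm above it. x along the stand from mate to square (away from the robot), y across, z up. The mate begins 45 mm from the square's centre: fingers closing along y stay clear. Things start with long sides along x. Home of the glue stick
- spare_coaster: round cork coaster, 84 mm across and 7 mm thick, fixed to the desk beyond the stands, empty at the start: a free spot for setting one thing aside. Origin: on the desk under its centre; its top is 7 mm above
- mug_center (a point): white mug with small leaf pattern, 92 mm across, 127 mm with its handle, 95 mm high, loose, a bystander at the right of the work. The point is half-way up, 15 mm or so from the axis of the cup towards the handle

How it is judged:
By the outcome, as a careful person would: the job done as asked, in the order asked, and still so for the second after the job is handed in, with the robot touching nothing.
It also fails if it takes over 144 s, if anything falls off the work surface, if the arm or the gripper's body presses on something with over 40 N, if the wrist force passes 120 N, or if a joint passes its speed limit or range.

ROBOT

A 6-joint arm with a two-finger parallel gripper is mounted at the origin on the work surface; the furniture and walls round the work are solid. World frame = base frame: x ahead of the robot, y to its left, z up, the work surface at z = 0. Lengths are in m, angles in rad, forces in N, time in s.
With the tool pointing down it reaches from about 0.15 to 0.775 m from the base axis. Payload 6.1 kg.
Tool frame: the origin (TCP) lies midway between the tips of the shut fingers; the grasp point (between the pads) lies 19 mm behind it; z points along the fingers, y is the line along which they close (so a half turn about z gives the same grasp; the last joint's range is limited). The gripper opens to 85 mm and grips with 20 to 120 N. Pads are 22 mm wide; open, the fingers measure 114 mm over their backs; the gripper's body (76 mm by 85 mm) begins 54 mm behind the grasp point. The pads swing forward as they close: fully open they stand 13 mm farther back than shut.
Start: joints at [-1.114, 0.126, -0.04, 1.405, 0, 1.571], TCP at [0.232, -0.471, 0.231] pointing down, gripper open.
Joint ranges: [-2.72, 2.72], [-0.95, 1.95], [-1.27, 1.35], [-1.78, 2.02], [-1.46, 1.47], [-3.14, 3.14]. Speed limits (rad/s): [2.39, 2.39, 3.01, 3.14, 3.14, 3.14].

INTERFACE

Orientations are given as [roll, pitch, yaw] about the fixed x, y, z axes, in that order (R = Rz(yaw) Ry(pitch) Rx(roll)).
In Python, from bench import r gives the robot as it stands.
- The arm moves only by the tool play_rows, never from a script. Its argument "motion" is a list of rows, each a list of 6 numbers: the shift along the world's x, y, z as a fraction of full scale, then the turn, a rotation vector about the world's x, y, z as a fraction of full scale. In form: [[x, y, z, wx, wy, wz], ...]. A call has 1 to 12 rows; each row is the pose to reach, as a shift and turn from the pose commanded when the call began; what a row does not reach only later rows make up. Full scale, the value 1, is 150 mm for a shift and 90 degrees for a turn. A row lasts 1/12 s, in which the tool goes at most 41.7 mm and 7.16 degrees, less where a joint would pass 70% of its speed; a pose out of reach is approached as far as the arm can. A call with a number of a shift or a turn outside -1 to 1 is refused whole. A call with a gripper value outside its range is refused whole. "grip" is the closure, from -1 (fully open) to 1 (shut), so that 0 is half open, set as the call begins (left out, the last holds). The fingers move at their own pace and stop on an object; "force" is the grip in N (left out, the last holds). Time passes only in rows, so rows that repeat a pose let the fingers close. It gives the time, the measured TCP pose, the force, the opening and the grip force at its end, in the units of the state.
- r.sense(): the state, without advancing time (a new reading comes with each control period).
- r.get_image(name): name is "side" or "top" or "wrist"; returns (picture, depth): 480x640x3 uint8, red, green, blue; 480x640 float32, m along the optical axis (not along the pixel's ray), 0 where there is no reading.
- r.calibration(name): a dict with "fx", "fy", "cx", "cy" (pixels), "rvec" (rotation vector, rad) and "tvec" (3), from world to camera coordinates, as OpenCV has them. Camera axes: x right, y down, z forward; pixel columns grow to the right and rows downward; lengths in m; the calibration is good to about 2 mm. A picture is of the moment at which its call begins: read the wrist's pose just before it. calibration takes no time and is no camera call; for the wrist camera it gives the pose at the moment of the call.
- r.job_done(): hands the job in; it is judged then, once.
Trained networks look in the newest picture that a camera, given by its name, has taken for a name from the list of things; names that differ only in an ending like _2 or _b are one class to them, and where a whole thing is asked for, a point or a joint stands for the part that bears it (a point fixed in the world has none). Each returns a list of dicts, best first, with "score" (0 to 1); they miss things now and then, are a little off and sometimes report something else, mostly with a low value. They report only what shows in the picture. A call takes as long as a camera call.
- r.recognise(camera, thing): "extent" ([left, top, width, height] as shares, 0 to 1, of the picture: columns of its width, rows of its height, round what is visible of it).
- r.landmark_of(camera, thing): "point" ([row, column] as shares, 0 to 1, of the picture: columns of its width, rows of its height: a listed point, or the origin of a listed thing).
The state is a dict: "time_s": time; "joint_pos": joint angles; "dq": joint speeds; "tau": joint torques, N m; "position": TCP position; "tcp_rot": TCP orientation; "ft_force": force on the tool from outside, world axes, zero at the start; "ft_torque": the same for the moment, N m; "width": finger opening in m; "finger_force": force on a finger pad.
Only numpy, scipy, OpenCV 4.12 (cv2) and the standard library are available. Lean on these libraries where they do the work, as an engineer would, in place of code of your own. Each camera call takes 0.05 s, during which the arm holds its last target. There are 200 camera calls.

## Working session

There is one attempt and no reset: what is moved stays moved. The work goes in short steps, Python scripts to look and compute and a tool call to move; the robot and the scene stay as the last step left them, time stands still between calls to the robot, and variables do not carry over. Pictures are saved under pics/ and viewed, at most 17 in all, crops included, and the job is handed in when it is done.

Besides the shell and the picture viewer there is one more tool, called after ">>>" as name(argument=value, ...) on one line, values as JSON. play_rows: Moves the arm, as the interface text tells. Shift numbers are shares of 150 mm and turn numbers shares of 90 degrees, none past 1 either way. Its arguments: {"type":"object","properties":{"motion":{"type":"array"},"grip":{"type":"number"},"force":{"type":"number"}},"required":["motion"]}

```bash
mkdir -p pics; cat > h.py <<'E'
import numpy as np, cv2
from bench import r
def cal(n):
    c=r.calibration(n); R=cv2.Rodrigues(np.array(c['rvec'],float))[0]
    return c,R,np.array(c['tvec'],float).ravel()
def world(n,row,col,z=None,d=None):
    c,R,t=cal(n); ray=np.array([(col-c['cx'])/c['fx'],(row-c['cy'])/c['fy'],1.])
    o=-R.T@t; v=R.T@ray
    s=d if z is None else (z-o[2])/v[2]
    return o+s*v
def cloud(n,dep):
    c,R,t=cal(n); v,u=np.mgrid[:480,:640]
    P=np.stack([(u-c['cx'])/c['fx']*dep,(v-c['cy'])/c['fy']*dep,dep],-1)
    return (P-t)@R
def shot(n,f=None):
    im,d=r.get_image(n)
    if f: cv2.imwrite('pics/'+f,im[:,:,::-1])
    return im,d
E
cat > a.py <<'E'
from h import *
s=r.sense(); print(s['time_s'],s['position'],s['tcp_rot'],s['width'])
im,d=shot('top','top0.png'); shot('side','side0.png')
Z={'staple_carton_center':.022,'rubber_stamp_center':.040,'eraser_center':.0135,'glue_stick_center':.052,'stapler_stand':.007,'stamp_pad_stand':.007,'pencil_stand':.007,'tape_stand':.007,'spare_coaster':.007,'mug_center':.047}
for k,z in Z.items():
    for o in r.landmark_of('top',k)[:2]:
        a,b=o['point']; print(k,round(o['score'],2),int(a*480),int(b*640),world('top',a*480,b*640,z=z).round(3))
E
python3 a.py
```

```text
0.0 [ 0.23137738 -0.47079971  0.2305166 ] [-3.13997129e+00  1.13305753e-05  4.56771823e-01] 0.08515607573911398
staple_carton_center 0.97 249 153 [0.407 0.353 0.022]
rubber_stamp_center 0.64 238 371 [ 0.426 -0.094  0.04 ]
eraser_center 0.51 231 233 [0.444 0.191 0.013]
glue_stick_center 0.73 234 301 [0.435 0.048 0.052]
glue_stick_center 0.68 235 232 [0.434 0.186 0.052]
stapler_stand 0.65 237 232 [0.432 0.193 0.007]
stamp_pad_stand 0.73 234 302 [0.438 0.047 0.007]
pencil_stand 0.72 248 160 [0.41  0.346 0.007]
spare_coaster 0.87 181 322 [0.551 0.005 0.007]
mug_center 0.66 298 477 [ 0.303 -0.301  0.047]
```

View pics/top0.png

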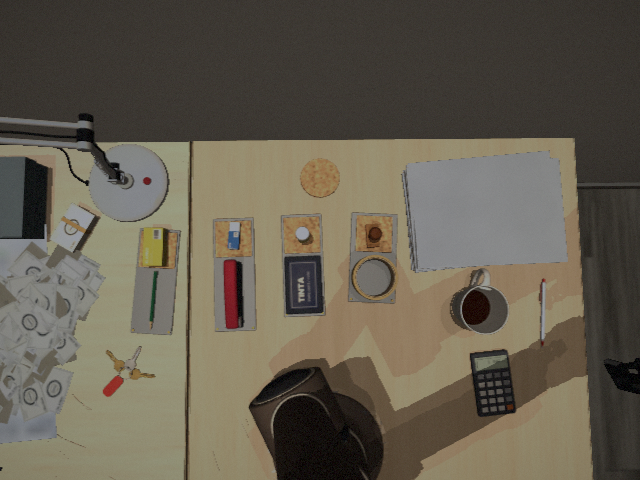

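View pics/side0.png

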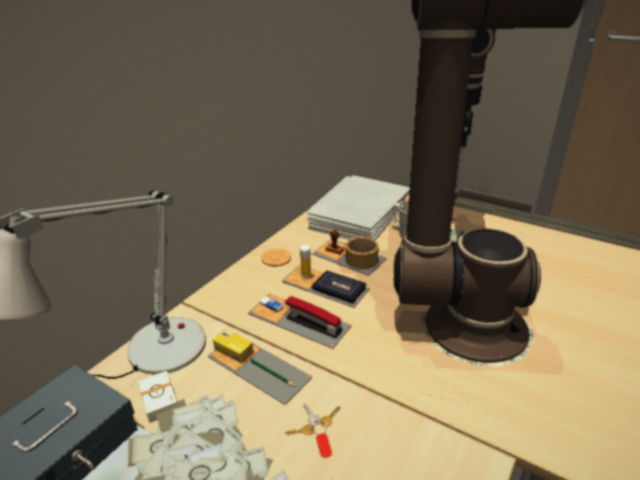

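The top view shows the carton on the pencil stand (155,247), the eraser on the stapler stand (233,235), the glue stick on the pad stand (302,234) and the stamp on the tape stand (374,235). The coaster is at (320,178). So there are two swaps to make. I'll move over the work for a closer look.

>>> play_rows(motion=[[0.1, 0.25, 0.2, 0, 0, -0.07], [0.2, 0.5, 0.4, 0, 0, -0.14], [0.3, 0.75, 0.55, 0, 0, -0.21], [0.4, 1, 0.7, 0, 0, -0.291]], grip=-1)

```text
time_s: 0.93
position: [0.2826, -0.3429, 0.3235]
tcp_rot: [3.141, -0.001, 0.002]
ft_force: [0.2, -1.4, 0.1]
width: 0.0854
finger_force: 0.0
```

>>> play_rows(motion=[[0.05, 0.25, 0, 0, 0, 0], [0.1, 0.5, 0, 0, 0, 0], [0.15, 0.75, 0, 0, 0, 0], [0.2, 1, 0, 0, 0, 0]])

```text
time_s: 1.27
position: [0.3124, -0.1926, 0.3224]
tcp_rot: [3.141, -0.001, 0.008]
ft_force: [0.7, 1.0, -0.7]
width: 0.0855
finger_force: 0.0
```

>>> play_rows(motion=[[0, 0.25, 0, 0, 0, 0], [0, 0.5, 0, 0, 0, 0], [0, 0.75, 0, 0, 0, 0], [0, 1, 0, 0, 0, 0]])

```text
time_s: 1.6
position: [0.3118, -0.0426, 0.3224]
tcp_rot: [3.141, -0.001, 0.008]
ft_force: [1.3, -0.0, 0.6]
width: 0.0853
finger_force: 0.0
```

>>> play_rows(motion=[[0, 0.25, 0, 0, 0, 0], [0, 0.5, 0, 0, 0, 0], [0, 0.65, 0, 0, 0, 0], [0, 0.8, 0, 0, 0, 0], [0, 0.8, 0, 0, 0, 0], [0, 0.8, 0, 0, 0, 0]])

```text
time_s: 2.1
position: [0.3149, 0.0227, 0.3221]
tcp_rot: [-3.11, 0.001, 0.043]
ft_force: [-0.5, 0.0, -1.1]
width: 0.0854
finger_force: 0.0
```

```bash
cat > b.py <<'E'
from h import *
s=r.sense(); print(s['time_s'],s['position'],s['tcp_rot'],s['joint_pos'],s['ft_force'])
im,d=shot('wrist','w1.png'); np.save('w1.npy',d)
P=cloud('wrist',d); print(P[240,320],P[60,60],P[420,600])
Z={'staple_carton_center':.022,'rubber_stamp_center':.040,'eraser_center':.0135,'glue_stick_center':.052,'stapler_stand':.007,'stamp_pad_stand':.007,'pencil_stand':.007,'tape_stand':.007,'spare_coaster':.007}
for k,z in Z.items():
    for o in r.landmark_of('wrist',k)[:2]:
        a,b=o['point']; print(k,round(o['score'],2),int(a*480),int(b*640),world('wrist',a*480,b*640,z=z).round(3))
E
python3 b.py
```

```text
2.1 [0.31493071 0.02272625 0.322076  ] [-3.10977688e+00  7.99659544e-04  4.31985601e-02] [ 0.04226379 -0.24691171 -0.18644911  1.63208833  0.03181501  3.14065741] [-0.45023784  0.0416396  -1.13946764]
[0.25367364 0.04084594 0.00063717] [0.46832233 0.37165338 0.00138354] [ 0.32766234 -0.03866334  0.39982433]
staple_carton_center 0.94 105 67 [0.414 0.355 0.022]
rubber_stamp_center 0.91 101 443 [ 0.434 -0.094  0.04 ]
eraser_center 0.72 90 200 [0.438 0.193 0.014]
glue_stick_center 0.67 95 316 [0.434 0.05  0.052]
stapler_stand 0.96 96 202 [0.433 0.194 0.007]
stamp_pad_stand 0.68 96 319 [0.438 0.049 0.007]
pencil_stand 0.63 109 78 [0.41  0.354 0.007]
tape_stand 0.82 100 438 [ 0.439 -0.096  0.007]
```

View pics/w1.png

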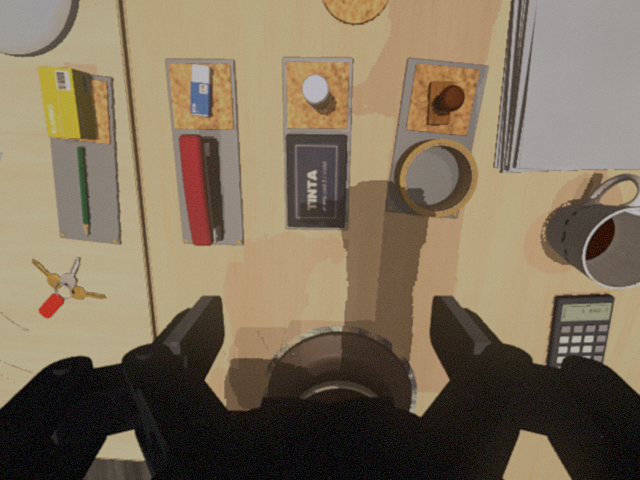

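The wrist view shows all four stands with their cork squares near (90,108), (201,97), (318,95) and (443,98). Joint 6 is at its limit, so I'll use the flipped yaw (about π). First I'll measure the stands from a rectified view.

```bash
cat > c.py <<'E'
from h import *
im=cv2.imread('pics/w1.png'); S=1300.
def ortho(im,n,x0,x1,y0,y1,z=.006):
    c,R,t=cal(n); W=int((y1-y0)*S);H=int((x1-x0)*S)
    g=np.array([[x1,y1,z],[x1,y0,z],[x0,y0,z],[x0,y1,z]]); p=(R@g.T).T+t
    px=np.float32(np.c_[c['fx']*p[:,0]/p[:,2]+c['cx'],c['fy']*p[:,1]/p[:,2]+c['cy']])
    M=cv2.getPerspectiveTransform(px,np.float32([[0,0],[W,0],[W,H],[0,H]])); return cv2.warpPerspective(im,M,(W,H))
X1,Y1=.5,.42
o=ortho(im,'wrist',.24,X1,-.17,Y1)
hsv=cv2.cvtColor(o,cv2.COLOR_BGR2HSV).astype(int)
Z={'pencil':(.41,.354,.086,.219),'stapler':(.433,.194,.086,.236),'pad':(.438,.049,.086,.214),'tape':(.439,-.096,.098,.188)}
gray=((hsv[...,1]<70)&(hsv[...,2]>40)).astype(np.uint8)
for k,(x,y,w,l) in Z.items():
    # stand model fit: search pose maximizing gray/wood contrast at the edge
    gx=cv2.GaussianBlur(o,(0,0),1).astype(float)
    sat=cv2.GaussianBlur(hsv[...,1].astype(np.float32),(0,0),1)
    best=(-1e9,)
    for a in np.radians(np.arange(-14,14.1,.5)):
        for dx in np.arange(-.014,.0141,.001):
            for dy in np.arange(-.014,.0141,.001):
                ca,sa=np.cos(a),np.sin(a); pts=[]
                u=np.linspace(-l+.045+.0,.02,1)
                e1=.043; e0=e1-l  # square end 43 mm beyond centre
                us=np.linspace(e0+.005,e1-.005,40); vs=np.linspace(-w/2+.005,w/2-.005,20); d=.003
                def smp(uu,vv):
                    X=x+dx+ca*uu-sa*vv; Y=y+dy+sa*uu+ca*vv
                    r_=np.clip(((X1-X)*S).astype(int),0,o.shape[0]-1); c_=np.clip(((Y1-Y)*S).astype(int),0,o.shape[1]-1)
                    return sat[r_,c_]
                sc=0
                for sg in(1,-1): sc+=np.clip(smp(us,us*0+sg*(w/2+d))-smp(us,us*0+sg*(w/2-d)),-60,60).sum()
                sc+=np.clip(smp(vs*0+e0-d,vs)-smp(vs*0+e0+d,vs),-60,60).sum()+np.clip(smp(vs*0+e1+d,vs)-smp(vs*0+e1-d,vs),-60,60).sum()
                if sc>best[0]: best=(sc,x+dx,y+dy,np.degrees(a),ca,sa)
    print(k,np.round(best[:4],3))
    ca,sa=best[4:]; q=[(best[1]+ca*a-sa*b,best[2]+sa*a+ca*b) for e1 in[.043] for a,b in[(e1,w/2),(e1,-w/2),(e1-l,-w/2),(e1-l,w/2)]]
    cv2.polylines(o,[np.int32([((Y1-b)*S,(X1-a)*S) for a,b in q])],True,(0,0,255),1)
    q=[(best[1]+ca*a-sa*b,best[2]+sa*a+ca*b) for a,b in[(.038,.038),(.038,-.038),(-.038,-.038),(-.038,.038)]]
    cv2.polylines(o,[np.int32([((Y1-b)*S,(X1-a)*S) for a,b in q])],True,(255,0,0),1)
cv2.imwrite('pics/o1.png',o)
E
python3 c.py
```

```text
pencil [ 2.640591e+03  4.090000e-01  3.520000e-01 -4.500000e+00]
stapler [4.381486e+03 4.320000e-01 1.960000e-01 2.000000e+00]
pad [5.085638e+03 4.400000e-01 5.200000e-02 2.000000e+00]
tape [ 4.715851e+03  4.410000e-01 -1.000000e-01 -3.000000e+00]
```

View pics/o1.png

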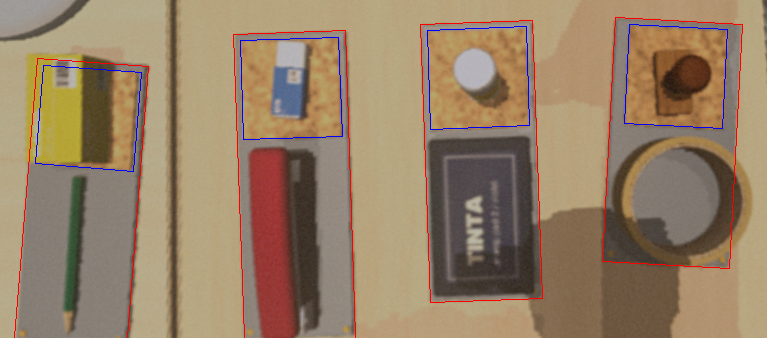

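The fitted stand outlines match to about 2 mm. Next I'll get the centres of the things from depth.

```bash
cat > d.py <<'E'
from h import *
d=np.load('w1.npy'); P=cloud('wrist',d)
for k,(x,y,lo,hi,rad) in {'carton':(.41,.354,.031,.044,.06),'eraser':(.438,.193,.016,.026,.05),'glue':(.437,.05,.09,.106,.04),'knob':(.437,-.094,.060,.082,.03),'foot':(.437,-.094,.014,.024,.035)}.items():
    m=(P[...,2]>lo)&(P[...,2]<hi)&(np.hypot(P[...,0]-x,P[...,1]-y)<rad)
    q=P[m]; R=cv2.minAreaRect((q[:,:2]*1000).astype(np.float32)); print(k,len(q),q.mean(0).round(4),np.round(R[0],1),np.round(R[1],1),round(R[2],1))
im,d=shot('top'); P=cloud('top',d)
h=cv2.cvtColor(im,cv2.COLOR_RGB2HSV)
m=(h[...,1]>110); m[:150]=0;m[205:]=0;m[:,:290]=0;m[:,350:]=0
v,u=np.nonzero(m); R=cv2.minEnclosingCircle(np.c_[u,v].astype(np.float32)); print(len(v),u.mean(),v.mean(),R,world('top',v.mean(),u.mean(),z=.007))
E
python3 d.py
```

```text
carton 2580 [0.4158 0.3526 0.0374] [415.  354.6] [42.5 78.1] 88.5
eraser 997 [0.4377 0.1929 0.0197] [437.7 193.6] [23.8 57.9] 85.6
glue 657 [0.4342 0.0489 0.098 ] [434.5  49.2] [26.9 26.7] 37.3
knob 548 [ 0.4351 -0.0927  0.0698] [435.7 -94.5] [26.2 25.8] 29.6
foot 647 [ 0.4345 -0.0912  0.0195] [435.9 -94.4] [47.8 26.4] 3.6
881 318.9716231555051 177.86152099886493 ((319.4722595214844, 177.91448974609375), 19.448949813842773) [0.5581058  0.01145012 0.007     ]
```

>>> play_rows(motion=[[0, 0, 0, 0, 0, 0.08], [0, 0, 0, 0, 0, 0.16], [0, 0, 0, 0, 0, 0.24], [0, 0, 0, 0, 0, 0.32], [0, 0, 0, 0, 0, 0.4], [0, 0, 0, 0, 0, 0.48], [0, 0, 0, 0, 0, 0.56], [0, 0, 0, 0, 0, 0.64], [0, 0, 0, 0, 0, 0.72], [0, 0, 0, 0, 0, 0.8], [0, 0, 0, 0, 0, 0.88], [0, 0, 0, 0, 0, 0.96]], grip=0.06)

```text
time_s: 3.65
position: [0.3148, 0.0236, 0.3221]
tcp_rot: [-3.109, 0.001, 1.552]
ft_force: [-0.1, -0.2, -0.3]
width: 0.04
finger_force: 0.0
```

>>> play_rows(motion=[[0, 0, 0, 0, 0, 0.08], [0, 0, 0, 0, 0, 0.16], [0, 0, 0, 0, 0, 0.24], [0, 0, 0, 0, 0, 0.32], [0, 0, 0, 0, 0, 0.4], [0, 0, 0, 0, 0, 0.48], [0, 0, 0, 0, 0, 0.56], [0, 0, 0, 0, 0, 0.64], [0, 0, 0, 0, 0, 0.72], [0, 0, 0, 0, 0, 0.8], [0, 0, 0, 0, 0, 0.88], [0, 0, 0, 0, 0, 0.96]])

```text
time_s: 4.65
position: [0.3147, 0.0236, 0.3221]
tcp_rot: [-3.109, 0.001, 3.052]
ft_force: [0.2, -0.3, 0.2]
width: 0.0402
finger_force: 0.0
```

>>> play_rows(motion=[[0.2, 0.28, -0.2, 0.0206, -0.002, 0.008], [0.4, 0.56, -0.4, 0.0206, -0.002, 0.008], [0.6, 0.84, -0.6, 0.0206, -0.002, 0.008], [0.82, 1, -0.9, 0.0206, -0.002, 0.008], [0.82, 1, -0.9, 0.0206, -0.002, 0.008], [0.82, 1, -0.9, 0.0206, -0.002, 0.008], [0.82, 1, -0.9, 0.0206, -0.002, 0.008]])

```text
time_s: 5.23
position: [0.4382, 0.1755, 0.1821]
tcp_rot: [-3.14, -0.005, 3.06]
ft_force: [-0.6, -0.0, -0.4]
width: 0.0399
finger_force: 0.0
```

```bash
cat > e.py <<'E'
import sys
from h import *
s=r.sense(); print(s['time_s'],s['position'].round(4),np.round(s['tcp_rot'],4),np.round(s['joint_pos'],2))
im,d=shot('wrist',sys.argv[1]+'.png'); P=cloud('wrist',d)
x,y,lo,hi,rad=map(float,sys.argv[2:7])
m=(P[...,2]>lo)&(P[...,2]<hi)&(np.hypot(P[...,0]-x,P[...,1]-y)<rad); q=P[m]
R=cv2.minAreaRect((q[:,:2]*1000).astype(np.float32)); print(len(q),q.mean(0).round(4),np.round(R,1) if 0 else R)
E
python3 e.py w2 .438 .193 .016 .026 .05
```

```text
5.2333 [0.4382 0.1755 0.1821] [-3.1396 -0.0047  3.0604] [ 0.38  0.03 -0.25  1.29  0.    0.46]
1535 [0.4357 0.1909 0.0217] ((436.8003234863281, 191.0617218017578), (21.778331756591797, 57.3750114440918), 85.75555419921875)
```

View pics/w2.png

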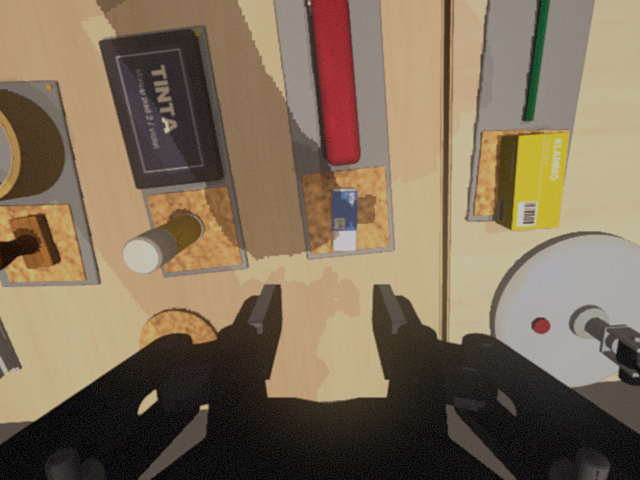

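The flipped close view shows the eraser at (344,218) on the stapler stand, with the fingers aligned to it. Depth agrees with the earlier estimate to 2 mm, so I'll descend and grasp.

>>> play_rows(motion=[[0, 0.11, -0.2, 0, 0, 0], [0, 0.11, -0.45, 0, 0, 0], [0, 0.11, -0.7, 0, 0, 0], [0, 0.11, -0.9, 0, 0, 0], [0, 0.11, -0.9, 0, 0, 0]])

```text
time_s: 5.7
position: [0.4339, 0.1881, 0.0477]
tcp_rot: [-3.138, -0.006, 3.058]
ft_force: [-0.8, -1.0, -0.5]
width: 0.0398
finger_force: 0.0
```

>>> play_rows(motion=[[0, 0, -0.1, 0, 0, 0], [0, 0, -0.2, 0, 0, 0], [0, 0, -0.24, 0, 0, 0], [0, 0, -0.24, 0, 0, 0], [0, 0, -0.24, 0, 0, 0]])

```text
time_s: 6.12
position: [0.4385, 0.1901, 0.0178]
tcp_rot: [3.141, 0.002, 3.058]
ft_force: [0.4, 0.3, -0.4]
width: 0.0398
finger_force: 0.0
```

>>> play_rows(motion=[[0, 0, 0, 0, 0, 0], [0, 0, 0, 0, 0, 0], [0, 0, 0, 0, 0, 0], [0, 0, 0, 0, 0, 0], [0, 0, 0, 0, 0, 0], [0, 0, 0, 0, 0, 0]], grip=1, force=25)

```text
time_s: 6.62
position: [0.4387, 0.1903, 0.0178]
tcp_rot: [3.14, 0.003, 3.058]
ft_force: [-1.5, -0.4, 6.4]
width: 0.0201
finger_force: 24.2
```

```bash
cat > f.py <<'E'
import sys
from h import *
s=r.sense(); print({k:np.round(v,3) for k,v in s.items()})
shot('wrist',sys.argv[1]+'.png')
E
python3 f.py w3
```

```text
{'time_s': np.float64(6.617), 'joint_pos': array([ 0.41 ,  0.13 , -0.518,  0.919, -0.   ,  0.493]), 'dq': array([0.   , 0.001, 0.001, 0.001, 0.002, 0.001]), 'tau': array([ 1.8600e-01, -3.7078e+01,  2.9682e+01, -6.0200e-01,  1.1500e-01,
       -1.0000e-03]), 'position': array([0.439, 0.19 , 0.018]), 'tcp_rot': array([3.140e+00, 3.000e-03, 3.058e+00]), 'ft_force': array([-1.494, -0.354,  6.43 ]), 'ft_torque': array([-0.202,  0.221,  0.032]), 'finger_force': np.float64(24.208), 'width': np.float64(0.02)}
```

View pics/w3.png

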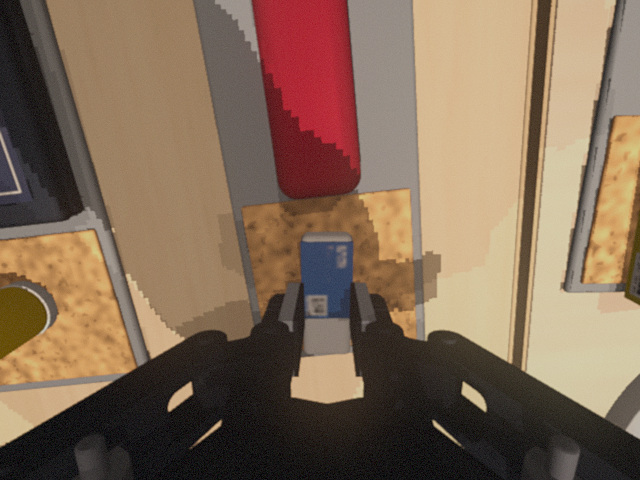

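The eraser is held near its middle at about (327,290). I'll carry it to the coaster.

>>> play_rows(motion=[[0, 0, 0.15, 0, 0, 0], [0, 0, 0.4, 0, 0, 0], [0.1, -0.15, 0.65, 0, 0, 0], [0.3, -0.4, 0.65, 0, 0, 0], [0.5, -0.6, 0.65, 0, 0, 0], [0.6, -0.8, 0.65, 0, 0, 0], [0.7, -1, 0.65, 0, 0, 0], [0.7, -1, 0.65, 0, 0, 0]])

```text
time_s: 7.33
position: [0.5456, 0.0353, 0.1143]
tcp_rot: [-3.14, 0.003, 3.053]
ft_force: [-0.6, 0.8, 0.2]
width: 0.0202
finger_force: 24.5
```

>>> play_rows(motion=[[0.07, -0.2, 0, 0, 0, 0], [0.07, -0.2, -0.2, 0, 0, 0], [0.07, -0.2, -0.4, 0, 0, 0], [0.07, -0.2, -0.5, 0, 0, 0], [0.07, -0.2, -0.55, 0, 0, 0], [0.07, -0.2, -0.55, 0, 0, 0], [0.07, -0.2, -0.55, 0, 0, 0]])

```text
time_s: 7.92
position: [0.5535, 0.0103, 0.0319]
tcp_rot: [3.141, 0.001, 3.058]
ft_force: [0.5, -0.0, 0.6]
width: 0.0198
finger_force: 24.6
```

>>> play_rows(motion=[[0, 0, -0.03, 0, 0, 0], [0, 0, -0.06, 0, 0, 0], [0, 0, -0.09, 0, 0, 0], [0, 0, -0.09, 0, 0, 0]])

```text
time_s: 8.25
position: [0.5538, 0.0102, 0.0179]
tcp_rot: [3.141, 0.002, 3.058]
ft_force: [-0.3, 0.1, 0.5]
width: 0.0199
finger_force: 24.9
```

>>> play_rows(motion=[[0, 0, 0, 0, 0, 0], [0, 0, 0, 0, 0, 0], [0, 0, 0, 0, 0, 0], [0, 0, 0.1, 0, 0, 0], [0, 0, 0.3, 0, 0, 0], [0, 0, 0.5, 0, 0, 0], [0, 0, 0.7, 0, 0, 0], [0, 0, 0.7, 0, 0, 0]], grip=0.06)

```text
time_s: 8.92
position: [0.5562, 0.0101, 0.1289]
tcp_rot: [3.14, 0.01, 3.058]
ft_force: [1.0, -0.1, -0.1]
width: 0.0401
finger_force: 0.0
```

>>> play_rows(motion=[[-0.1, 0.2, 0, 0, 0, 0.036], [-0.2, 0.45, 0, 0, 0, 0.036], [-0.3, 0.7, 0, 0, 0, 0.036], [-0.4, 0.95, 0, 0, 0, 0.036]], grip=-0.4)

```text
time_s: 9.25
position: [0.4924, 0.1535, 0.1224]
tcp_rot: [3.141, 0.001, 3.113]
ft_force: [0.9, 1.5, 0.2]
width: 0.0597
finger_force: 0.0
```

>>> play_rows(motion=[[-0.1, 0.25, 0.1, 0, 0, 0], [-0.2, 0.5, 0.1, 0, 0, 0], [-0.35, 0.75, 0.1, 0, 0, 0], [-0.5, 0.95, 0.1, 0, 0, 0], [-0.5, 0.95, 0.1, 0, 0, 0], [-0.5, 0.95, 0.1, 0, 0, 0], [-0.5, 0.95, 0.1, 0, 0, 0]])

```text
time_s: 9.83
position: [0.4181, 0.295, 0.1374]
tcp_rot: [-3.141, 0.001, 3.115]
ft_force: [-0.7, 0.2, -0.1]
width: 0.0598
finger_force: 0.0
```

```bash
python3 e.py w4 .414 .353 .031 .044 .06
```

```text
9.8333 [0.4181 0.295  0.1374] [-3.1413e+00  8.0000e-04  3.1154e+00] [ 0.61  0.12 -0.26  1.2  -0.    0.64]
5898 [0.4137 0.3525 0.0373] ((415.9178466796875, 353.0309143066406), (40.74964904785156, 78.4892807006836), 88.84996795654297)
```

>>> play_rows(motion=[[-0.01, 0.2, 0, 0, 0, 0.003], [-0.017, 0.387, -0.15, 0, 0, 0.003], [-0.017, 0.387, -0.35, 0, 0, 0.003], [-0.017, 0.387, -0.5, 0, 0, 0.003], [-0.017, 0.387, -0.5, 0, 0, 0.003], [-0.017, 0.387, -0.5, 0, 0, 0.003]])

```text
time_s: 10.38
position: [0.4157, 0.3513, 0.0617]
tcp_rot: [-3.14, -0.002, 3.117]
ft_force: [-0.1, 0.7, 0.6]
width: 0.0596
finger_force: 0.0
```

>>> play_rows(motion=[[0, 0, -0.1, 0, 0, 0], [0, 0, -0.2, 0, 0, 0], [0, 0, -0.28, 0, 0, 0], [0, 0, -0.32, 0, 0, 0], [0, 0, -0.32, 0, 0, 0], [0, 0, -0.32, 0, 0, 0]])

```text
time_s: 10.88
position: [0.4166, 0.3531, 0.0159]
tcp_rot: [3.14, 0.002, 3.118]
ft_force: [-0.0, 0.3, -0.1]
width: 0.0594
finger_force: 0.0
```

>>> play_rows(motion=[[0, 0, 0, 0, 0, 0], [0, 0, 0, 0, 0, 0], [0, 0, 0, 0, 0, 0], [0, 0, 0, 0, 0, 0], [0, 0, 0, 0, 0, 0]], grip=1, force=40)

```text
time_s: 11.3
position: [0.4166, 0.3536, 0.0162]
tcp_rot: [3.14, 0.003, 3.119]
ft_force: [-0.1, -1.9, 6.1]
width: 0.0391
finger_force: 41.8
```

>>> play_rows(motion=[[0, 0, 0.15, 0, 0, 0], [0, 0, 0.4, 0, 0, 0], [0.03, -0.2, 0.5, 0, 0, 0.036], [0.06, -0.45, 0.5, 0, 0, 0.036], [0.11, -0.7, 0.5, 0, 0, 0.036], [0.11, -0.95, 0.5, 0, 0, 0.036], [0.11, -0.95, 0.5, 0, 0, 0.036], [0.11, -0.95, 0.5, 0, 0, 0.036]])

```text
time_s: 11.97
position: [0.4323, 0.2091, 0.0901]
tcp_rot: [3.141, 0.001, -3.111]
ft_force: [0.2, 0.8, -1.2]
width: 0.0392
finger_force: 41.1
```

>>> play_rows(motion=[[0, -0.1, -0.1, 0, 0, 0], [0, -0.1, -0.25, 0, 0, 0], [0, -0.1, -0.4, 0, 0, 0], [0, -0.1, -0.4, 0, 0, 0], [0, -0.1, -0.4, 0, 0, 0], [0, -0.1, -0.4, 0, 0, 0]])

```text
time_s: 12.47
position: [0.4327, 0.1965, 0.0306]
tcp_rot: [3.141, 0.002, -3.106]
ft_force: [-0.3, 0.3, -1.3]
width: 0.0391
finger_force: 41.0
```

```bash
python3 f.py w5
```

```text
{'time_s': np.float64(12.467), 'joint_pos': array([ 0.426,  0.114, -0.505,  0.95 ,  0.   ,  0.391]), 'dq': array([-0.004, -0.01 ,  0.013, -0.003, -0.002,  0.   ]), 'tau': array([-5.1000e-02, -3.8894e+01,  3.1218e+01,  4.8000e-02,  0.0000e+00,
        3.0000e-03]), 'position': array([0.433, 0.197, 0.031]), 'tcp_rot': array([ 3.141e+00,  2.000e-03, -3.106e+00]), 'ft_force': array([-0.268,  0.312, -1.251]), 'ft_torque': array([-0.04 ,  0.025, -0.007]), 'finger_force': np.float64(41.043), 'width': np.float64(0.039)}
```

View pics/w5.png

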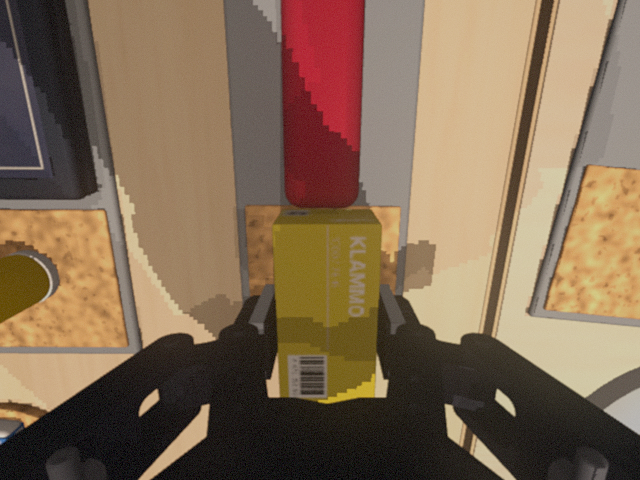

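The carton is centred across the cork: its edges are at 275 and 378, the cork's at 247 and 401. I'll set it down.

>>> play_rows(motion=[[0, 0, -0.03, 0, 0, 0], [0, 0, -0.06, 0, 0, 0], [0, 0, -0.094, 0, 0, 0], [0, 0, -0.094, 0, 0, 0], [0, 0, -0.094, 0, 0, 0]])

```text
time_s: 12.93
position: [0.4326, 0.1959, 0.016]
tcp_rot: [3.141, 0.002, -3.107]
ft_force: [-0.6, 0.5, 3.4]
width: 0.0387
finger_force: 42.0
```

>>> play_rows(motion=[[0, 0, 0, 0, 0, 0], [0, 0, 0, 0, 0, 0], [0, 0, 0, 0, 0, 0], [0, 0, 0.1, 0, 0, 0], [0, 0, 0.3, 0, 0, 0], [0, 0, 0.5, 0, 0, 0], [0, 0, 0.8, 0, 0, 0], [0, 0, 0.8, 0, 0, 0]], grip=-0.4)

```text
time_s: 13.6
position: [0.435, 0.1968, 0.1421]
tcp_rot: [3.138, 0.009, -3.107]
ft_force: [0.3, 0.9, 0.9]
width: 0.0599
finger_force: 0.0
```

>>> play_rows(motion=[[0.15, -0.2, 0, 0, 0, -0.033], [0.35, -0.4, 0, 0, 0, -0.033], [0.55, -0.6, 0, 0, 0, -0.033], [0.75, -0.8, 0, 0, 0, -0.033], [0.82, -1, 0, 0, 0, -0.033], [0.82, -1, 0, 0, 0, -0.033], [0.82, -1, 0, 0, 0, -0.033]], grip=0.06)

```text
time_s: 14.18
position: [0.5557, 0.0439, 0.1348]
tcp_rot: [3.141, -0.0, 3.121]
ft_force: [0.7, -0.6, -1.1]
width: 0.0404
finger_force: 0.0
```

```bash
python3 e.py w6 .555 .01 .016 .026 .05; python3 e.py w7 .432 .196 .031 .044 .06
```

```text
14.1833 [0.5557 0.0439 0.1348] [ 3.1413e+00 -2.0000e-04  3.1205e+00] [ 0.08  0.2  -0.16  1.21  0.    0.1 ]
2111 [0.5505 0.0128 0.0198] ((551.7842407226562, 12.542417526245117), (22.74180793762207, 57.57487869262695), 86.04208374023438)
14.2333 [0.5551 0.045  0.1349] [ 3.1411e+00 -3.0000e-04  3.1223e+00] [ 0.08  0.2  -0.16  1.21  0.    0.1 ]
7739 [0.4368 0.1957 0.0372] ((436.58538818359375, 197.11514282226562), (66.77723693847656, 41.74470138549805), 1.9016512632369995)
```

View pics/w6.png

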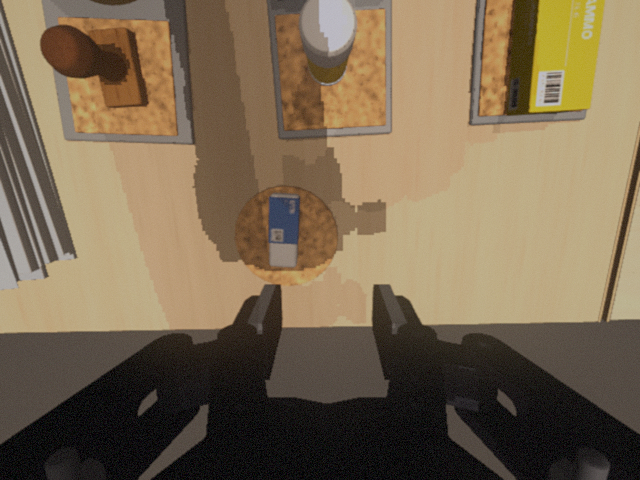

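The eraser lies on the coaster at (284,231). I'll pick it up again.

>>> play_rows(motion=[[-0.02, -0.217, 0, 0, 0, -0.032], [-0.02, -0.217, -0.2, 0, 0, -0.032], [-0.02, -0.217, -0.4, 0, 0, -0.032], [-0.02, -0.217, -0.6, 0, 0, -0.032], [-0.02, -0.217, -0.7, 0, 0, -0.032], [-0.02, -0.217, -0.79, 0, 0, -0.032], [-0.02, -0.217, -0.79, 0, 0, -0.032], [-0.02, -0.217, -0.79, 0, 0, -0.032]])

```text
time_s: 14.95
position: [0.5512, 0.0142, 0.0168]
tcp_rot: [3.141, -0.001, 3.076]
ft_force: [0.9, -0.1, 0.0]
width: 0.0399
finger_force: 0.0
```

>>> play_rows(motion=[[0, 0, 0, 0, 0, 0], [0, 0, 0, 0, 0, 0], [0, 0, 0, 0, 0, 0], [0, 0, 0, 0, 0, 0], [0, 0, 0, 0, 0, 0]], grip=1, force=25)

```text
time_s: 15.37
position: [0.5542, 0.0128, 0.0207]
tcp_rot: [-3.142, 0.006, 3.073]
ft_force: [-4.0, -1.1, 13.4]
width: 0.0107
finger_force: 23.1
```

```bash
python3 f.py w8
```

```text
{'time_s': np.float64(15.367), 'joint_pos': array([ 0.023,  0.259, -0.35 ,  0.956, -0.001,  0.092]), 'dq': array([ 0.   , -0.002, -0.001, -0.002,  0.001,  0.001]), 'tau': array([ 1.0510e+00, -4.1544e+01,  2.8368e+01, -1.4920e+00,  3.8600e-01,
       -1.3000e-02]), 'position': array([0.554, 0.013, 0.021]), 'tcp_rot': array([-3.142,  0.006,  3.073]), 'ft_force': array([-4.024, -1.072, 13.415]), 'ft_torque': array([-0.289,  0.707,  0.047]), 'finger_force': np.float64(23.105), 'width': np.float64(0.011)}
```

View pics/w8.png

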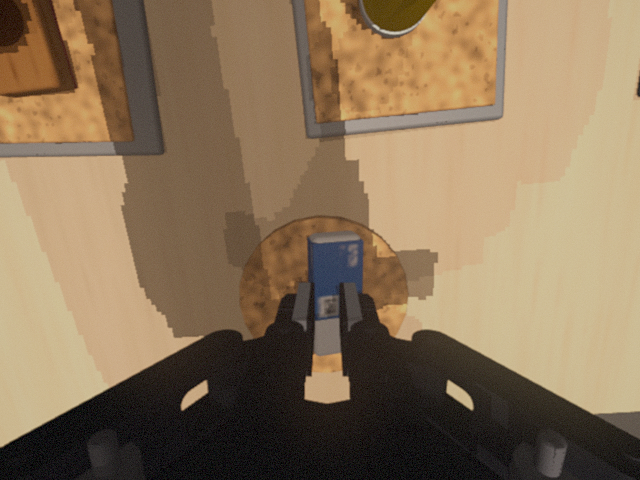

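The fingers rode up over the eraser because they were too shallow. I'll reopen, look again and grasp lower.

>>> play_rows(motion=[[0, 0, 0, 0, 0, 0], [0, 0, 0.02, 0, 0, 0], [0, 0, 0.1, 0, 0, 0], [0, 0, 0.3, 0, 0, 0], [0, 0, 0.5, 0, 0, 0], [0, 0, 0.5, 0, 0, 0], [0, 0, 0.5, 0, 0, 0]], grip=0.25)

```text
time_s: 16.0
position: [0.5541, 0.0132, 0.095]
tcp_rot: [3.141, 0.006, 3.074]
ft_force: [0.2, -0.5, -1.2]
width: 0.032
finger_force: 0.0
```

```bash
python3 e.py w9 .555 .01 .016 .026 .05
```

```text
16.0 [0.5541 0.0132 0.095 ] [3.1407 0.0064 3.0738] [ 0.02  0.21 -0.24  1.11  0.    0.09]
2761 [0.55   0.0156 0.018 ] ((551.385986328125, 15.408720016479492), (22.52585220336914, 57.51648712158203), 86.52269744873047)
```

>>> play_rows(motion=[[-0.013, 0.01, -0.15, 0, 0, 0], [-0.013, 0.01, -0.3, 0, 0, 0], [-0.013, 0.01, -0.42, 0, 0, 0], [-0.013, 0.01, -0.5, 0, 0, 0], [-0.013, 0.01, -0.5, 0, 0, 0], [-0.013, 0.01, -0.5, 0, 0, 0]])

```text
time_s: 16.55
position: [0.5489, 0.0146, 0.0157]
tcp_rot: [-3.142, -0.002, 3.074]
ft_force: [0.5, -0.8, 1.1]
width: 0.032
finger_force: 0.0
```

>>> play_rows(motion=[[0.01, 0, -0.02, 0, 0, 0], [0.01, 0, -0.035, 0, 0, 0], [0.01, 0, -0.035, 0, 0, 0], [0.01, 0, -0.035, 0, 0, 0]])

```text
time_s: 16.88
position: [0.552, 0.0145, 0.0122]
tcp_rot: [3.141, 0.001, 3.074]
ft_force: [-0.5, 0.5, -0.4]
width: 0.032
finger_force: 0.0
```

>>> play_rows(motion=[[0, 0, 0, 0, 0, 0], [0, 0, 0, 0, 0, 0], [0, 0, 0, 0, 0, 0], [0, 0, 0, 0, 0, 0], [0, 0, 0, 0, 0, 0]], grip=1, force=25)

```text
time_s: 17.3
position: [0.5522, 0.0145, 0.0124]
tcp_rot: [3.141, 0.002, 3.074]
ft_force: [-1.3, 0.4, 4.8]
width: 0.0211
finger_force: 25.2
```

>>> play_rows(motion=[[0, 0, 0.15, 0, 0, 0], [-0.02, 0.1, 0.4, 0, 0, 0], [-0.1, 0.3, 0.65, 0, 0, 0], [-0.2, 0.5, 0.65, 0, 0, 0], [-0.3, 0.75, 0.65, 0, 0, -0.007], [-0.4, 1, 0.65, 0, 0, -0.007]])

```text
time_s: 17.8
position: [0.4914, 0.1657, 0.1102]
tcp_rot: [3.141, 0.002, 3.061]
ft_force: [0.5, 0.3, 0.6]
width: 0.0209
finger_force: 24.6
```

>>> play_rows(motion=[[-0.1, 0.25, 0, 0, 0, 0], [-0.2, 0.5, 0, 0, 0, 0], [-0.35, 0.75, 0, 0, 0, 0], [-0.5, 0.9, 0, 0, 0, 0], [-0.5, 0.9, 0, 0, 0, 0], [-0.5, 0.9, 0, 0, 0, 0], [-0.5, 0.9, 0, 0, 0, 0]])

```text
time_s: 18.38
position: [0.4167, 0.2994, 0.109]
tcp_rot: [-3.141, 0.001, 3.063]
ft_force: [0.6, -0.8, -0.7]
width: 0.0215
finger_force: 24.7
```

```bash
cat > g.py <<'E'
import sys
from h import *
s=r.sense(); print(s['time_s'],s['position'].round(4),np.round(s['tcp_rot'],4))
im,d=shot('wrist',sys.argv[1]+'.png'); x,y=map(float,sys.argv[2:4]); S=2500;H=.06
c,R,t=cal('wrist'); z=.007
g=np.array([[x+H,y+H,z],[x+H,y-H,z],[x-H,y-H,z],[x-H,y+H,z]]); p=(R@g.T).T+t
px=np.float32(np.c_[c['fx']*p[:,0]/p[:,2]+c['cx'],c['fy']*p[:,1]/p[:,2]+c['cy']]); W=int(2*H*S)
o=cv2.warpPerspective(im[:,:,::-1],cv2.getPerspectiveTransform(px,np.float32([[0,0],[W,0],[W,W],[0,W]])),(W,W))
o=np.ascontiguousarray(o); b=cv2.cvtColor(o,cv2.COLOR_BGR2HSV)
m=((b[...,1]>120)&(b[...,0]>8)&(b[...,0]<22)).astype(np.uint8); m=cv2.morphologyEx(m,cv2.MORPH_OPEN,np.ones((9,9)))
v,u=np.nonzero(m); Q=cv2.minAreaRect(np.c_[u,v].astype(np.float32)); print('cork',(x+H-Q[0][1]/S).round(4) if 0 else round(x+H-Q[0][1]/S,4),round(y+H-Q[0][0]/S,4),np.round(np.array(Q[1])/S*1000,1),round(Q[2],1))
cv2.circle(o,(W//2,W//2),3,(0,0,255),-1)
cv2.polylines(o,[np.int32(cv2.boxPoints(Q))],True,(255,0,0),1); cv2.imwrite('pics/'+sys.argv[1]+'o.png',np.hstack([cv2.resize(im[:,:,::-1],(400,300)),o]))
E
python3 g.py wa .409 .352
```

```text
18.3833 [0.4167 0.2994 0.109 ] [-3.1412e+00  7.0000e-04  3.0633e+00]
cork 0.4104 0.3527 [74.6 75. ] 3.7
```

View pics/wao.png

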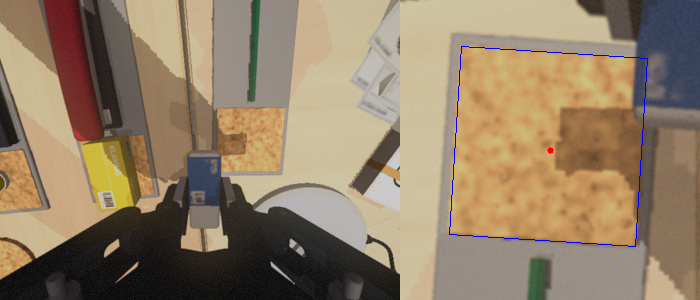

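The rectified crop puts the empty pencil cork at (0.410, 0.353), which agrees with the fit. I'll place the eraser there.

>>> play_rows(motion=[[-0.02, 0.18, 0, 0, 0, 0.003], [-0.038, 0.353, -0.1, 0, 0, 0.003], [-0.038, 0.353, -0.25, 0, 0, 0.003], [-0.038, 0.353, -0.4, 0, 0, 0.003], [-0.038, 0.353, -0.5, 0, 0, 0.003], [-0.038, 0.353, -0.5, 0, 0, 0.003], [-0.038, 0.353, -0.5, 0, 0, 0.003]])

```text
time_s: 19.02
position: [0.4114, 0.3511, 0.0337]
tcp_rot: [-3.14, -0.001, 3.065]
ft_force: [-0.7, -0.3, -0.5]
width: 0.0211
finger_force: 24.7
```

>>> play_rows(motion=[[0, 0.008, -0.05, 0, 0, 0], [0, 0.008, -0.1, 0, 0, 0], [0, 0.008, -0.139, 0, 0, 0], [0, 0.008, -0.139, 0, 0, 0], [0, 0.008, -0.139, 0, 0, 0]])

```text
time_s: 19.43
position: [0.411, 0.3536, 0.0134]
tcp_rot: [3.141, 0.001, 3.067]
ft_force: [0.9, 0.5, 0.2]
width: 0.0209
finger_force: 24.7
```

>>> play_rows(motion=[[0, 0, 0, 0, 0, 0], [0, 0, 0, 0, 0, 0], [0, 0, 0.02, 0, 0, 0], [0, 0, 0.1, 0, 0, 0], [0, 0, 0.3, 0, 0, 0], [0, 0, 0.5, 0, 0, 0], [0, 0, 0.75, 0, 0, 0], [0, 0, 1, 0, 0, 0]], grip=0.06)

```text
time_s: 20.1
position: [0.4105, 0.3533, 0.165]
tcp_rot: [-3.141, 0.0, 3.068]
ft_force: [1.3, -0.0, 1.2]
width: 0.04
finger_force: 0.0
```

>>> play_rows(motion=[[0.02, -0.2, 0, 0, 0, 0], [0.06, -0.45, 0, 0, 0, 0], [0.1, -0.7, 0, 0, 0, 0], [0.15, -1, 0.25, 0, 0, 0], [0.15, -1, 0.25, 0, 0, 0]])

```text
time_s: 20.52
position: [0.4335, 0.2007, 0.2032]
tcp_rot: [-3.141, 0.002, 3.065]
ft_force: [1.4, 0.0, -0.1]
width: 0.0404
finger_force: 0.0
```

```bash
python3 e.py wb .41 .352 .016 .026 .05; python3 e.py wb .432 .196 .031 .044 .06;python3 e.py wb .435 .049 .09 .106 .03
```

```text
20.5167 [0.4335 0.2007 0.2032] [-3.1414e+00  2.1000e-03  3.0652e+00] [ 0.43  0.04 -0.2   1.33 -0.    0.51]
1601 [0.4128 0.3534 0.0215] ((414.0417785644531, 354.287109375), (23.465662002563477, 56.85648727416992), 86.53824615478516)
20.5667 [0.4348 0.2004 0.2052] [3.1405 0.0055 3.064 ] [ 0.43  0.04 -0.2   1.33 -0.    0.51]
3680 [0.4298 0.1988 0.036 ] ((431.4722900390625, 198.84463500976562), (78.24527740478516, 40.08577346801758), 1.9782800674438477)
20.6167 [0.4348 0.2022 0.2038] [3.1393 0.005  3.064 ] [ 0.44  0.04 -0.2   1.33 -0.    0.51]
1073 [0.4329 0.0513 0.0961] ((433.4082336425781, 50.008033752441406), (26.54251480102539, 26.080638885498047), 50.807456970214844)
```

View pics/wb.png

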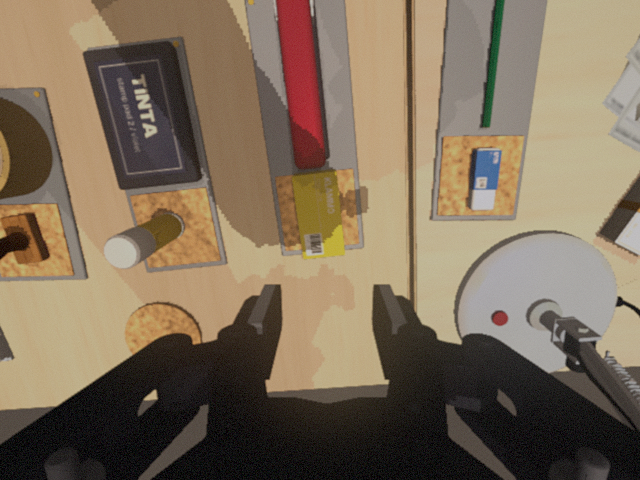

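The carton and eraser sit centred on their own corks, at (320,214) and (486,179). Next is the glue stick, onto the coaster.

>>> play_rows(motion=[[0, -0.25, 0, 0, 0, 0], [0, -0.5, 0, 0, 0, 0], [0, -0.75, 0, 0, 0, 0], [0, -1, -0.1, 0, 0, 0], [0, -1, -0.3, 0, 0, 0], [0, -1, -0.3, 0, 0, 0], [0, -1, -0.3, 0, 0, 0]], grip=-0.3)

```text
time_s: 21.25
position: [0.4322, 0.0542, 0.1544]
tcp_rot: [-3.142, -0.003, 3.068]
ft_force: [-0.4, 0.2, 1.0]
width: 0.0553
finger_force: 0.0
```

```bash
python3 e.py wc .434 .049 .09 .106 .03;python3 e.py wc .434 .049 .012 .085 .03
```

```text
21.25 [0.4322 0.0542 0.1544] [-3.1416 -0.0034  3.0678] [ 0.12 -0.03 -0.37  1.23  0.    0.2 ]
1555 [0.4337 0.0487 0.099 ] ((435.32568359375, 48.32109832763672), (26.592100143432617, 27.022523880004883), 84.7173080444336)
21.3 [0.4332 0.0547 0.1558] [ 3.1412e+00 -9.0000e-04  3.0689e+00] [ 0.13 -0.03 -0.37  1.23  0.    0.2 ]
705 [0.4245 0.0502 0.0522] ((427.99822998046875, 49.87098693847656), (26.870067596435547, 12.965692520141602), 76.9024429321289)
```

>>> play_rows(motion=[[0.008, -0.037, 0, 0, 0, 0], [0.008, -0.037, -0.1, 0, 0, 0], [0.008, -0.037, -0.25, 0, 0, 0], [0.008, -0.037, -0.4, 0, 0, 0], [0.008, -0.037, -0.55, 0, 0, 0], [0.008, -0.037, -0.69, 0, 0, 0], [0.008, -0.037, -0.69, 0, 0, 0], [0.008, -0.037, -0.69, 0, 0, 0]])

```text
time_s: 22.02
position: [0.4347, 0.0487, 0.0528]
tcp_rot: [3.142, -0.0, 3.069]
ft_force: [0.6, 0.1, -0.4]
width: 0.0553
finger_force: 0.0
```

>>> play_rows(motion=[[0, 0, 0, 0, 0, 0], [0, 0, 0, 0, 0, 0], [0, 0, 0, 0, 0, 0], [0, 0, 0, 0, 0, 0], [0, 0, 0, 0, 0, 0]], grip=1, force=30)

```text
time_s: 22.43
position: [0.4362, 0.0483, 0.0542]
tcp_rot: [3.141, 0.004, 3.067]
ft_force: [-0.3, 0.2, 7.2]
width: 0.0271
finger_force: 29.2
```

>>> play_rows(motion=[[0, 0, 0.1, 0, 0, 0], [0, 0, 0.25, 0, 0, 0], [0.15, -0.05, 0.35, 0, 0, 0], [0.35, -0.12, 0.35, 0, 0, 0], [0.55, -0.2, 0.35, 0, 0, 0], [0.7, -0.25, 0.35, 0, 0, 0], [0.785, -0.25, 0.3, 0, 0, 0], [0.785, -0.25, 0.2, 0, 0, 0], [0.785, -0.25, 0.1, 0, 0, 0], [0.785, -0.25, 0.06, 0, 0, 0], [0.785, -0.25, 0.06, 0, 0, 0]])

```text
time_s: 23.35
position: [0.5514, 0.0106, 0.0601]
tcp_rot: [3.142, -0.002, 3.067]
ft_force: [0.2, 0.2, 0.6]
width: 0.0266
finger_force: 29.5
```

>>> play_rows(motion=[[0, 0, -0.015, 0, 0, 0], [0, 0, -0.03, 0, 0, 0], [0, 0, -0.042, 0, 0, 0], [0, 0, -0.042, 0, 0, 0], [0, 0, -0.042, 0, 0, 0]])

```text
time_s: 23.77
position: [0.5526, 0.0107, 0.0556]
tcp_rot: [3.141, 0.001, 3.067]
ft_force: [0.2, -0.1, -0.9]
width: 0.0268
finger_force: 29.5
```

>>> play_rows(motion=[[0, 0, -0.008, 0, 0, 0], [0, 0, -0.014, 0, 0, 0], [0, 0, -0.014, 0, 0, 0], [0, 0, -0.014, 0, 0, 0]])

```text
time_s: 24.1
position: [0.5532, 0.0106, 0.0543]
tcp_rot: [3.141, 0.003, 3.067]
ft_force: [-0.5, 0.3, 5.7]
width: 0.0271
finger_force: 29.9
```

>>> play_rows(motion=[[0, 0, 0, 0, 0, 0], [0, 0, 0, 0, 0, 0], [0, 0, 0, 0, 0, 0], [0, 0, 0.1, 0, 0, 0], [0, 0, 0.3, 0, 0, 0], [0, 0, 0.5, 0, 0, 0], [0, 0, 0.7, 0, 0, 0], [0, 0, 0.7, 0, 0, 0]], grip=-0.3)

```text
time_s: 24.77
position: [0.5551, 0.0107, 0.1641]
tcp_rot: [3.141, 0.009, 3.067]
ft_force: [0.5, -0.6, 0.2]
width: 0.0555
finger_force: 0.0
```

>>> play_rows(motion=[[-0.2, -0.18, 0, 0, 0, 0], [-0.4, -0.36, 0, 0, 0, 0], [-0.6, -0.5, 0, 0, 0, 0], [-0.75, -0.64, 0, 0, 0, 0], [-0.75, -0.64, 0, 0, 0, 0], [-0.75, -0.64, 0, 0, 0, 0], [-0.75, -0.64, 0, 0, 0, 0]])

```text
time_s: 25.35
position: [0.4403, -0.0854, 0.158]
tcp_rot: [3.141, 0.001, 3.067]
ft_force: [-0.1, 0.2, 0.6]
width: 0.0555
finger_force: 0.0
```

```bash
python3 e.py wd .435 -.094 .060 .082 .03;python3 e.py wd .435 -.094 .014 .024 .035; python3 e.py wd .553 .011 .09 .106 .04; python3 g.py wd .440 .052
```

```text
25.35 [ 0.4403 -0.0854  0.158 ] [3.1411e+00 1.4000e-03 3.0668e+00] [-0.19 -0.01 -0.34  1.23  0.   -0.12]
1085 [ 0.4336 -0.0954  0.0699] ((435.28204345703125, -95.95751190185547), (25.46065902709961, 25.83747100830078), 85.81312561035156)
25.4 [ 0.4406 -0.0851  0.1579] [3.1411e+00 1.2000e-03 3.0677e+00] [-0.19 -0.01 -0.34  1.23  0.   -0.12]
844 [ 0.4235 -0.0951  0.0197] ((435.45867919921875, -95.99293518066406), (48.207820892333984, 25.96742820739746), 3.218039035797119)
25.45 [ 0.4408 -0.0849  0.1579] [3.1412e+00 9.0000e-04 3.0683e+00] [-0.19 -0.01 -0.34  1.23  0.   -0.12]
57 [0.5605 0.0075 0.0985] ((560.8782958984375, 7.352106094360352), (13.77653694152832, 4.14631462097168), 66.90609741210938)
25.5 [ 0.4407 -0.0848  0.1578] [3.1412e+00 6.0000e-04 3.0686e+00]
cork 0.4385 0.0511 [75.3 75. ] 88.2
```

View pics/wdo.png

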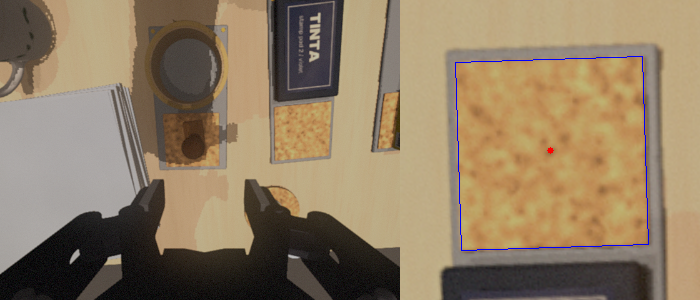

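The pad cork is empty at (0.4385, 0.051) and the stamp is at (0.435, -0.096). I'll grasp the stamp by its knob.

>>> play_rows(motion=[[-0.036, -0.074, 0, 0, 0, 0], [-0.036, -0.074, -0.15, 0, 0, 0], [-0.036, -0.074, -0.35, 0, 0, 0], [-0.036, -0.074, -0.5, 0, 0, 0], [-0.036, -0.074, -0.65, 0, 0, 0], [-0.036, -0.074, -0.78, 0, 0, 0], [-0.036, -0.074, -0.79, 0, 0, 0], [-0.036, -0.074, -0.79, 0, 0, 0]])

```text
time_s: 26.22
position: [0.434, -0.0958, 0.0386]
tcp_rot: [3.141, -0.002, 3.068]
ft_force: [0.4, -1.3, -0.7]
width: 0.0554
finger_force: 0.0
```

>>> play_rows(motion=[[0, 0, 0, 0, 0, 0], [0, 0, 0, 0, 0, 0], [0, 0, 0, 0, 0, 0], [0, 0, 0, 0, 0, 0], [0, 0, 0, 0, 0, 0]], grip=1, force=35)

```text
time_s: 26.63
position: [0.4359, -0.0965, 0.041]
tcp_rot: [3.141, 0.004, 3.067]
ft_force: [0.0, 0.8, 7.2]
width: 0.0233
finger_force: 34.2
```

>>> play_rows(motion=[[0, 0, 0.1, 0, 0, 0], [0, 0, 0.25, 0, 0, 0], [0, 0.1, 0.4, 0, 0, -0.013], [0, 0.3, 0.4, 0, 0, -0.013], [0.01, 0.5, 0.4, 0, 0, -0.013], [0.02, 0.7, 0.4, 0, 0, -0.013], [0.02, 0.87, 0.4, 0, 0, -0.013], [0.02, 0.984, 0.35, 0, 0, -0.013], [0.02, 0.984, 0.2, 0, 0, -0.013], [0.02, 0.984, 0.1, 0, 0, -0.013], [0.02, 0.984, 0.1, 0, 0, -0.013], [0.02, 0.984, 0.1, 0, 0, -0.013]])

```text
time_s: 27.63
position: [0.4369, 0.0511, 0.0544]
tcp_rot: [-3.141, -0.001, 3.047]
ft_force: [0.4, -0.7, -0.0]
width: 0.0235
finger_force: 34.4
```

```bash
python3 f.py we >/dev/null; python3 e.py wf .439 .051 .02 .037 .035
```

```text
27.6833 [0.4377 0.051  0.0552] [3.1414e+00 1.0000e-03 3.0468e+00] [ 0.12  0.03 -0.54  1.   -0.    0.21]
2369 [0.4242 0.0512 0.0341] ((431.5147705078125, 51.02341079711914), (36.53654098510742, 25.957277297973633), 1.9832532405853271)
```

View pics/we.png

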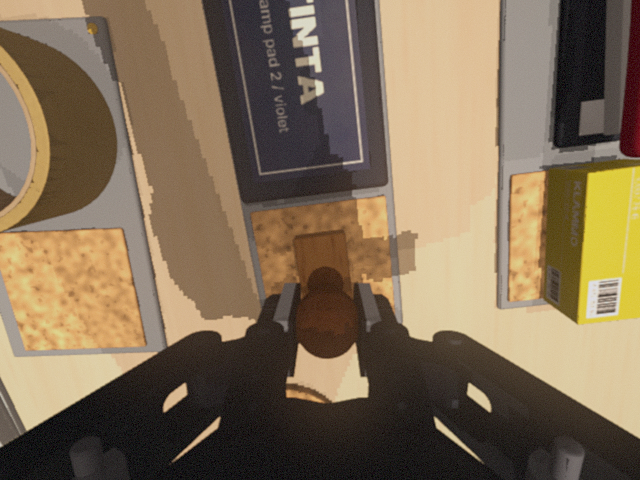

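The stamp hangs upright over the pad cork, with its foot at (322,260) and aligned. I'll lower it.

>>> play_rows(motion=[[0.005, 0, -0.03, 0, 0, 0], [0.005, 0, -0.06, 0, 0, 0], [0.005, 0, -0.085, 0, 0, 0], [0.005, 0, -0.095, 0, 0, 0], [0.005, 0, -0.095, 0, 0, 0], [0.005, 0, -0.095, 0, 0, 0]])

```text
time_s: 28.23
position: [0.4387, 0.0509, 0.0411]
tcp_rot: [3.141, 0.002, 3.047]
ft_force: [-1.8, -0.5, 7.7]
width: 0.0236
finger_force: 34.9
```

>>> play_rows(motion=[[0, 0, 0, 0, 0, 0], [0, 0, 0, 0, 0, 0], [0, 0, 0, 0, 0, 0], [0, 0, 0.1, 0, 0, 0], [0, 0, 0.3, 0, 0, 0], [0, 0, 0.5, 0, 0, 0], [0, 0, 0.75, 0, 0, 0], [0, 0, 0.85, 0, 0, 0]], grip=-0.3)

```text
time_s: 28.9
position: [0.4397, 0.0513, 0.172]
tcp_rot: [3.14, 0.005, 3.047]
ft_force: [1.0, -0.3, -0.6]
width: 0.0555
finger_force: 0.0
```

>>> play_rows(motion=[[0.2, -0.06, 0, 0, 0, 0], [0.4, -0.12, 0, 0, 0, 0], [0.6, -0.18, 0, 0, 0, 0], [0.75, -0.24, 0, 0, 0, 0], [0.75, -0.24, 0, 0, 0, 0], [0.75, -0.24, 0, 0, 0, 0], [0.75, -0.24, 0, 0, 0, 0]])

```text
time_s: 29.48
position: [0.5501, 0.0152, 0.1672]
tcp_rot: [3.141, -0.001, 3.047]
ft_force: [0.3, -0.1, -0.3]
width: 0.0553
finger_force: 0.0
```

```bash
python3 e.py wg .553 .011 .09 .106 .04; python3 e.py wg .439 .051 .06 .082 .035; python3 g.py wg .441 -.1
```

```text
29.4833 [0.5501 0.0152 0.1672] [ 3.1414e+00 -9.0000e-04  3.0469e+00] [ 0.03  0.18 -0.11  1.28  0.    0.12]
1376 [0.5493 0.0109 0.0981] ((550.3330688476562, 10.648609161376953), (26.899539947509766, 26.415849685668945), 80.96232604980469)
29.5333 [0.5498 0.0153 0.1675] [ 3.1414e+00 -4.0000e-04  3.0471e+00] [ 0.03  0.18 -0.12  1.28  0.    0.12]
1470 [0.4393 0.0502 0.0701] ((438.3426208496094, 50.809783935546875), (26.344514846801758, 26.213336944580078), 40.55437088012695)
29.5833 [0.5499 0.0155 0.1678] [3.1413e+00 2.0000e-04 3.0475e+00]
cork 0.4289 -0.0998 [75.6 98.3] 2.9
```

View pics/wgo.png

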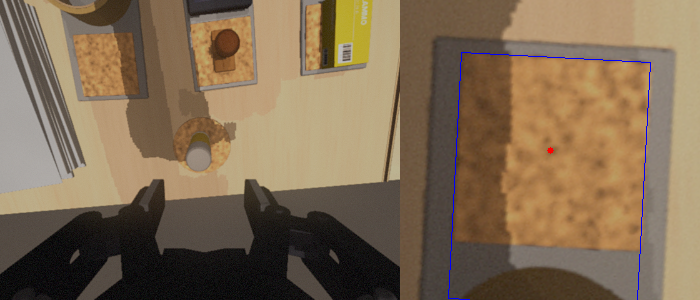

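The stamp stands on the pad cork at (0.438, 0.051), the glue stick is at (0.550, 0.011), and the tape cork is empty at about (0.4405, -0.100). I'll pick up the glue stick.

>>> play_rows(motion=[[0.003, -0.032, 0, 0, 0, 0], [0.003, -0.032, -0.15, 0, 0, 0], [0.003, -0.032, -0.35, 0, 0, 0], [0.003, -0.032, -0.5, 0, 0, 0], [0.003, -0.032, -0.65, 0, 0, 0], [0.003, -0.032, -0.766, 0, 0, 0], [0.003, -0.032, -0.766, 0, 0, 0], [0.003, -0.032, -0.766, 0, 0, 0]])

```text
time_s: 30.3
position: [0.5503, 0.0103, 0.0527]
tcp_rot: [-3.142, -0.001, 3.047]
ft_force: [-0.4, 0.2, 0.7]
width: 0.0556
finger_force: 0.0
```

>>> play_rows(motion=[[0, 0, 0, 0, 0, 0], [0, 0, 0, 0, 0, 0], [0, 0, 0, 0, 0, 0], [0, 0, 0, 0, 0, 0], [0, 0, 0, 0, 0, 0]], grip=1, force=30)

```text
time_s: 30.72
position: [0.5525, 0.0103, 0.0547]
tcp_rot: [3.141, 0.004, 3.047]
ft_force: [-0.7, -0.7, 6.5]
width: 0.027
finger_force: 29.4
```

>>> play_rows(motion=[[0, 0, 0.1, 0, 0, 0], [0, 0, 0.25, 0, 0, 0], [-0.1, -0.1, 0.35, 0, 0, 0], [-0.25, -0.25, 0.35, 0, 0, 0], [-0.4, -0.4, 0.35, 0, 0, 0], [-0.55, -0.55, 0.35, 0, 0, 0], [-0.68, -0.68, 0.35, 0, 0, 0], [-0.733, -0.735, 0.3, 0, 0, 0], [-0.733, -0.735, 0.15, 0, 0, 0], [-0.733, -0.735, 0.08, 0, 0, 0], [-0.733, -0.735, 0.08, 0, 0, 0], [-0.733, -0.735, 0.08, 0, 0, 0]])

```text
time_s: 31.72
position: [0.4412, -0.0994, 0.0644]
tcp_rot: [3.141, -0.001, 3.048]
ft_force: [-0.3, -0.1, -0.5]
width: 0.0269
finger_force: 29.6
```

>>> play_rows(motion=[[0, 0, -0.03, 0, 0, 0], [0, 0, -0.05, 0, 0, 0], [0, 0, -0.065, 0, 0, 0], [0, 0, -0.065, 0, 0, 0], [0, 0, -0.065, 0, 0, 0]])

```text
time_s: 32.13
position: [0.4415, -0.0998, 0.0552]
tcp_rot: [3.141, 0.001, 3.047]
ft_force: [-0.0, 0.2, -0.2]
width: 0.0265
finger_force: 29.6
```

>>> play_rows(motion=[[0, 0, -0.006, 0, 0, 0], [0, 0, -0.012, 0, 0, 0], [0, 0, -0.012, 0, 0, 0], [0, 0, -0.012, 0, 0, 0]])

```text
time_s: 32.47
position: [0.4421, -0.1, 0.0546]
tcp_rot: [3.141, 0.003, 3.047]
ft_force: [-2.3, -0.1, 7.5]
width: 0.0267
finger_force: 30.0
```

>>> play_rows(motion=[[0, 0, 0, 0, 0, 0], [0, 0, 0, 0, 0, 0], [0, 0, 0, 0, 0, 0], [0, 0, 0.1, 0, 0, 0], [0, 0, 0.3, 0, 0, 0], [0, 0, 0.5, 0, 0, 0], [0, 0, 0.75, 0, 0, 0], [0, 0, 1, 0, 0, 0]], grip=-0.3)

```text
time_s: 33.13
position: [0.4406, -0.0998, 0.2043]
tcp_rot: [3.141, -0.001, 3.047]
ft_force: [0.5, -0.8, -0.9]
width: 0.0553
finger_force: 0.0
```

>>> play_rows(motion=[[0, 0.2, 0.2, 0, 0, 0], [0, 0.4, 0.4, 0, 0, 0], [0, 0.7, 0.6, 0, 0, 0], [0, 1, 0.8, 0, 0, 0], [0, 1, 0.8, 0, 0, 0], [0, 1, 0.8, 0, 0, 0], [0, 1, 0.8, 0, 0, 0]])

```text
time_s: 33.72
position: [0.4417, 0.051, 0.3238]
tcp_rot: [3.141, 0.002, 3.05]
ft_force: [-0.5, -0.2, -0.2]
width: 0.0557
finger_force: 0.0
```

```bash
python3 e.py wh .44 -.1 .085 .11 .04;python3 e.py wh .439 .051 .06 .082 .035;python3 e.py wh .432 .196 .031 .044 .06;python3 e.py wh .41 .352 .016 .026 .05
```

```text
33.7167 [0.4417 0.051  0.3238] [3.1414e+00 2.1000e-03 3.0497e+00] [ 0.12 -0.01  0.02  1.6  -0.    0.21]
562 [ 0.4386 -0.098   0.096 ] ((439.1666259765625, -99.51603698730469), (26.75244903564453, 25.612300872802734), 13.817154884338379)
33.7667 [0.4414 0.0502 0.3229] [-3.1413e+00  5.0000e-04  3.0482e+00] [ 0.11 -0.01  0.02  1.6  -0.    0.21]
408 [0.4367 0.0506 0.0696] ((437.6280212402344, 50.48584747314453), (25.680662155151367, 24.941753387451172), 84.5799560546875)
33.8167 [0.4411 0.0497 0.3224] [-3.1412e+00 -5.0000e-04  3.0470e+00] [ 0.11 -0.01  0.02  1.6  -0.    0.21]
2174 [0.4302 0.1956 0.0371] ((431.5751647949219, 196.31748962402344), (78.34368896484375, 40.583988189697266), 2.1791083812713623)
33.8667 [0.441  0.0493 0.3223] [-3.1412e+00 -9.0000e-04  3.0461e+00] [ 0.11 -0.01  0.02  1.6  -0.    0.21]
909 [0.4114 0.3532 0.0197] ((412.52642822265625, 354.42706298828125), (24.183979034423828, 57.84848403930664), 87.6650161743164)
```

View pics/wh.png

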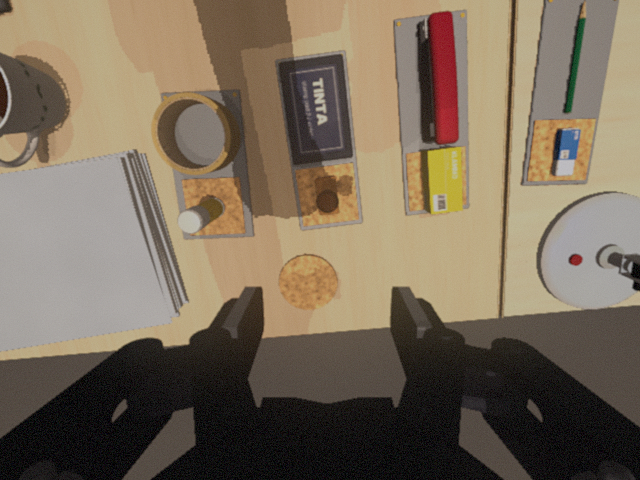

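All four things stand on their own corks: glue stick (197,218), stamp (327,197), carton (445,180) and eraser (566,152). Each is within about 3 mm of centre, and the coaster is empty.

```bash
python3 -c "
from bench import r
print(r.job_done())"
```

```text
the job is handed in; nothing more can be done
None
```

The job is handed in: the carton, stamp, eraser and glue stick all stand upright on their own cork squares, each within about 3 mm of centre by the last camera check, after about 34 s of robot time.

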